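Snug the screw clamp on a stacked pair of cartridge housings

ROBOT

A 6-joint arm with a two-finger parallel gripper is mounted at the origin on the work surface. World frame = base frame: x ahead of the robot, y to its left, z up, the work surface at z = 0. Lengths are in m, angles in rad, forces in N, time in s.
With the tool pointing down it reaches from about 0.275 to 0.825 m from the base axis. Payload 5.2 kg.
Tool frame: the origin (TCP) lies on the centre line of the jaws, within the pads' length; the fingertips stand 17 mm ahead of it and the grasp point (between the pads) lies 2 mm behind it; z points along the fingers, y is the line along which they close (so a half turn about z gives the same grasp; the last joint's range is limited). The gripper opens to 93 mm and grips with 3 to 60 N. Pads are 15 mm wide; open, the fingers measure 128 mm over their backs; the gripper's body (75 mm by 188 mm) begins 65 mm behind the grasp point.
Start: joints at [0.9, 0.259, 1.535, -0, 1.348, -0.203], TCP at [0.248, 0.491, 0.236] pointing down, gripper open.
Joint ranges: [-3.14, 3.14], [-0.91, 2.08], [0.19, 2.58], [-1.22, 4.36], [0.22, 2.71], [-3.12, 3.12]. Speed limits (rad/s): [2.57, 2.57, 3.14, 3.14, 3.14, 3.14].

INTERFACE

Orientations are given as a unit quaternion [w, x, y, z].
In Python, from rig import telemetry, grab_frame, camera_model, ticket, outline_of gives the robot as it stands. The module is installed in compiled form; this text tells all that it offers.
- The arm moves only by the shell command python3 -m jog 'ROWS' [OPENING]. ROWS is JSON, a list of rows, each an object with "travel": the shift along the tool's x, y, z in mm, a list of three; "twist": the turn about the tool's z in rad. A call has 1 to 20 rows; each row is the pose to reach, as a shift and turn from the pose commanded when the call began, along the tool's axes at that moment; what a row does not reach only later rows make up. A row lasts 1/12 s, in which the tool goes at most 41.7 mm and 7.16 degrees, less where a joint would pass 70% of its speed; a pose out of reach is approached as far as the arm can. A call with a gripper value outside its range is refused whole. OPENING is the opening, from 0 (shut) to 1 (fully open), set as the call begins (- or left out, the last holds). The fingers move at their own pace and stop on an object; the grip force is fixed at half the most. Time passes only in rows, so rows that repeat a pose let the fingers close. It gives the time, the measured TCP pose, the force, the opening and the grip force at its end, in the units of the state.
- telemetry.read_state(): the state, without advancing time (a new reading comes with each control period).
- grab_frame(name): name is "side" or "top" or "wrist"; returns (picture, depth): 400x640x3 uint8, blue, green, red; 400x640 float32, m along the optical axis (not along the pixel's ray), 0 where there is no reading.
- camera_model(name): a dict with "intrinsics" (3x3 intrinsics, pixels), "world_from_camera" (4x4, takes a point from camera to world coordinates). Camera axes: x right, y down, z forward; pixel columns grow to the right and rows downward; lengths in m; the calibration is good to about 2 mm. The wrist camera is an equidistant fisheye: a pixel r from the principal point sees the ray r / f radians off the axis. A picture is of the moment at which its call begins: read the wrist's pose just before it. camera_model takes no time and is no camera call; for the wrist camera it gives the pose at the moment of the call.
- ticket.job_done(): hands the job in; it is judged then, once.
Trained networks look in the newest picture that a camera, given by its name, has taken for a name from the list of things; names that differ only in an ending like _2 or _b are one class to them, and where a whole thing is asked for, a point or a joint stands for the part that bears it (a point fixed in the world has none). Each returns a list of dicts, best first, with "score" (0 to 1); they miss things now and then, are a little off and sometimes report something else, mostly with a low value. They report only what shows in the picture. A call takes as long as a camera call. They do not tell look-alikes from the thing itself.
- outline_of(camera, target): "mask" (400x640 bool, what is visible of it) and "box" ([left, top, right, bottom] in pixels, round what is visible of it).
The state is a dict: "clock": time; "joints": joint angles; "joint_velocities": joint speeds; "effort": joint torques, N m; "tool_pos": TCP position; "eef_rot": TCP orientation; "ft_force": force on the tool from outside, world axes, zero at the start; "moment": the same for the moment, N m; "width": finger opening in m; "grasp_force": force on a finger pad.
Only numpy, scipy, OpenCV 4.12 (cv2) and the standard library are available. Lean on these libraries where they do the work, as an engineer would, in place of code of your own. Each camera call takes 0.05 s, during which the arm holds its last target. There are 200 camera calls.

TASK

Turn the T-handle of the screw clamp clockwise until its pad comes down onto the stacked pair of cartridge housings, then snug it by feel so that the pad presses the pair firmly together: stop when the bar has become clearly stiffer to turn, without crushing the plastic. Leave the pair standing where it is under the pad, do not disturb the other things on the counter, and let go of the handle.

Things in the scene. Friction and masses are not known exactly. Their poses are not given: they have to be found in the camera images.
- clamp: grey C-frame screw clamp bolted to the counter. Origin: on the vertical screw's axis, at counter height. Base plate 15 mm thick, x -70 to +70, y -65 to +125 mm. Column 45 x 30 mm at y = +95, 185 mm high; an arm runs from it at z = 153 to 183 to the screw, ending in a round nut boss 42 mm across, top at z = 187.
- handle (a joint): screw angle (rad): 0 fully raised, grows clockwise from above and lowers screw and bar by 16 mm a turn (2.55 mm/rad). Starts between 0 and 4; the pad meets the pair at about 6.3. Turning takes 0.15 N m while free (3 N at 50 mm from the axis); once the pad bears this grows by about 0.11 N m per rad. 0.22 to 0.35 N m (about 7 to 8 rad) is snug; 0.5 crushes the plastic.
- handle_mid (a point): centre of the steel T-bar, on the screw's axis, 250 mm above the counter at joint value 0. The level bar is 10 mm thick, 160 mm long between the centres of its 18 mm end balls, and passes through the screw's head (24 mm diameter, 13 mm above and below this point). Beside the head and under the bar there is only air down to the clamp's arm, 40 to 63 mm below.
- bar_end_a (a point): centre of one end ball of the T-bar, 80 mm from the axis.
- bar_end_b (a point): centre of the other end ball, 80 mm from the axis, opposite to bar_end_a.
- pad: the clamp's sprung rubber pad, 39 mm across, under a steel cup (46 mm across) on the screw's lower end. Moves straight down, does not turn. Origin: centre of its face (underside), 16 mm above the pair's top at joint value 0. It yields into the cup, about 20 N per mm, up to 9 mm. Let go, the screw's friction holds a pad force of up to about 59 N; above that it eases back to it.
- upper_housing: upper of two equal white plastic cartridge housings: ribbed blocks 90 x 84 mm and 50 mm high, 0.55 kg, with a short port stub at each x end. Loose, lying on the lower one. Origin: centre of its underside; its top is 50 mm higher.
- lower_housing: the lower housing, same shape, loose, lying on the clamp's base plate. Origin: centre of its underside, 15 mm above the counter.
- tumbler: bystander: dark silicone tumbler, 74 mm across, 95 mm high, on the counter beside the clamp. Origin: centre of its underside.
- spanner: bystander: open steel spanner 170 mm long lying on the counter near the clamp. Origin: centre of its underside.
- jug: bystander: stainless jug with flip lid, 104 mm across, 165 mm high. Origin: centre of its underside.
- bowl: bystander: white ceramic bowl, 130 mm across, 60 mm high. Origin: centre of its underside.
- caddy: bystander: closed steel tea tin, 76 mm across, 110 mm high. Origin: centre of its underside.
There are look-alikes about, which are no part of the job. Leave any purple or yellow look-alike of the upper_housing alone.

How it is judged:
At the end, for the whole second after the job is handed in: The pad presses on the upper housing with 15 to 100 N and stays so with the handle let go and at rest (turning slower than 0.1 rad/s); both housings still stacked (the upper one level within 5 degrees) with their centres within 25 mm of the screw's axis, and at rest (contact force between pad and upper_housing between 15 and 100 N and horizontal distance between each of upper_housing, lower_housing and pad below 0.025 m and angle between upper_housing's own z axis and vertical below 0.09 rad and z of upper_housing in the frame of lower_housing above 0.035 m and linear speed of upper_housing below 0.01 m/s and velocity of joint handle between -0.1 and 0.1 rad/s); the robot touches nothing.
It fails at once if the pad crushes the housing (more than 150 N) (contact force between pad and upper_housing above 150 N).
It fails at once if a housing is shoved more than 15 mm from its place (distance of any of upper_housing, lower_housing from where it was at the start of the episode above 0.015 m).
It fails at once if another thing on the counter is moved more than 30 mm (distance of any of tumbler, spanner, jug, bowl, caddy from where it was at the start of the episode above 0.03 m).
It also fails if it takes over 64 s, if anything falls off the work surface, if the arm or the gripper's body presses on something with over 40 N, if the wrist force passes 120 N, or if a joint passes its speed limit or range.

## Working session

There is one attempt and no reset: what is moved stays moved. The work goes in short steps, Python scripts to look and compute and a shell command to move; the robot and the scene stay as the last step left them, time stands still between calls to the robot, and variables do not carry over. Pictures are saved under pics/ and viewed, at most 10 in all, crops included, and the job is handed in when it is done.

```bash
mkdir -p pics
cat > h.py <<'E'
import numpy as np, cv2
from rig import telemetry, grab_frame, camera_model, ticket, outline_of
def cloud(cam,d):
    m=camera_model(cam);K=np.array(m["intrinsics"]);T=np.array(m["world_from_camera"])
    v,u=np.mgrid[0:400,0:640]
    P=np.stack([(u-K[0,2])/K[0,0]*d,(v-K[1,2])/K[1,1]*d,d],-1)
    return P@T[:3,:3].T+T[:3,3]
E
python3 - <<'E'
from h import *
s=telemetry.read_state();print(s)
ims=[]
for c in ("side","top"):
    im,d=grab_frame(c);cv2.imwrite(f"pics/{c}0.png",im)
    W=cloud(c,d)
    for n in ("handle","clamp","upper_housing","pad","tumbler","jug","spanner","bowl","caddy"):
        for r in outline_of(c,n)[:2]:
            m=r["mask"]&(d>0); p=W[m]
            if len(p): print(c,n,round(r["score"],2),r["box"],np.median(p,0).round(3),np.percentile(p,3,axis=0).round(3),np.percentile(p,97,axis=0).round(3))
E
```

```text
{'clock': 0.0, 'joints': array([ 9.00211732e-01,  2.59314318e-01,  1.53607299e+00,  5.57425324e-06,
        1.34800822e+00, -2.02821882e-01]), 'joint_velocities': array([ 5.45326373e-04, -2.06002868e-03,  2.28915830e-03, -2.98234800e-05,
       -5.31924792e-04, -7.51520436e-04]), 'effort': array([-6.37849244e-04, -4.37317765e+01, -2.83992916e+01,  7.20792334e-02,
        4.14787035e-02, -9.77013269e-05]), 'tool_pos': array([0.24764978, 0.49051111, 0.23483718]), 'eef_rot': array([-3.83729415e-04,  2.31755450e-01,  9.72773663e-01, -8.15688614e-04]), 'ft_force': array([ 0.58935358, -0.30219591,  0.07665647]), 'moment': array([-0.01021982,  0.02495218, -0.00153169]), 'grasp_force': 0.0, 'width': 0.09330850862590039}
side handle 0.71 [293.9, 155.5, 347.7, 175.8] [ 0.579 -0.058  0.247] [ 0.508 -0.102  0.196] [ 0.651 -0.021  0.26 ]
side clamp 0.9 [284.3, 153.7, 350.2, 245.6] [0.592 0.014 0.073] [ 0.511 -0.087  0.009] [0.665 0.059 0.249]
side upper_housing 0.89 [316.0, 185.2, 342.7, 210.9] [ 0.553 -0.042  0.111] [ 0.524 -0.098  0.072] [ 0.597 -0.02   0.12 ]
side upper_housing 0.89 [363.7, 20
[... 1517 characters left out ...]
327 -0.11   0.001] [ 0.412 -0.017  0.055]
top tumbler 0.72 [381.6, 210.4, 408.8, 236.4] [ 0.473 -0.236  0.04 ] [ 0.436 -0.259  0.001] [ 0.501 -0.194  0.097]
top jug 0.74 [466.6, 209.8, 516.5, 246.0] [ 0.443 -0.505  0.155] [ 0.402 -0.563  0.022] [ 0.488 -0.457  0.164]
top jug 0.67 [333.4, 153.6, 363.0, 206.1] [ 0.572 -0.071  0.249] [ 0.504 -0.111  0.001] [ 0.666 -0.03   0.259]
top spanner 0.81 [346.4, 129.0, 362.8, 170.4] [ 0.719 -0.111  0.006] [ 0.663 -0.135 -0.003] [ 0.803 -0.081  0.013]
top bowl 0.81 [145.3, 239.5, 184.9, 279.3] [0.364 0.524 0.023] [0.308 0.464 0.001] [0.42  0.565 0.06 ]
top caddy 0.85 [177.1, 180.1, 208.3, 209.9] [0.567 0.407 0.106] [0.538 0.382 0.017] [0.603 0.447 0.113]
```

Run:
```python
from h import *
out=[]
for c,(x0,y0,x1,y1) in (("side",(250,140,410,240)),("top",(295,125,425,275))):
    im,d=grab_frame(c);W=cloud(c,d)
    cv2.imwrite(f"pics/{c}crop.png",cv2.resize(im[y0:y1,x0:x1],None,fx=4 if c=="top" else 5,fy=4 if c=="top" else 5,interpolation=cv2.INTER_CUBIC))
    m=(W[...,2]>.212)&(W[...,2]<.29)&(abs(W[...,0]-.577)<.12)&(abs(W[...,1]+.066)<.12)&(d>0)
    p=W[m];q=p[:,:2];ct,sz,a=cv2.minAreaRect(q.astype(np.float32)*1000)
    print(c,len(p),"rect",ct,sz,a,"med",np.median(p,0),"z",np.percentile(p[:,2],[5,50,80,95,99]))
    e=np.linalg.svd(q-q.mean(0),full_matrices=False)[2][0];print("dir",e,np.degrees(np.arctan2(e[1],e[0])))
    m=(W[...,2]>.150)&(W[...,2]<.205)&(abs(W[...,0]-.577)<.15)&(abs(W[...,1]+.03)<.15)&(d>0)
    if m.sum()>5: print("arm",cv2.minAreaRect(W[m][:,:2].astype(np.float32)*1000))
```

```text
side 260 rect (576.5770874023438, -62.85710906982422) (176.48471069335938, 21.187406539916992) 27.664012908935547 med [ 0.57677657 -0.05928532  0.24792234] z [0.22520044 0.24792234 0.25244776 0.25807457 0.26062384]
dir [0.87550678 0.48320583] 28.89499026260459
arm ((595.0393676757812, -22.325653076171875), (134.69873046875, 48.07761001586914), 67.40707397460938)
top 274 rect (575.933349609375, -66.53462219238281) (176.5229034423828, 22.79865074157715) 26.363128662109375 med [ 0.57243897 -0.06769644  0.24930384] z [0.24406365 0.24930384 0.25468484 0.25830164 0.26082042]
dir [-0.87800559 -0.47865039] -151.40270640050593
arm ((593.7257690429688, -26.009780883789062), (130.10528564453125, 45.24393844604492), 68.19657135009766)
```

View pics/topcrop.png

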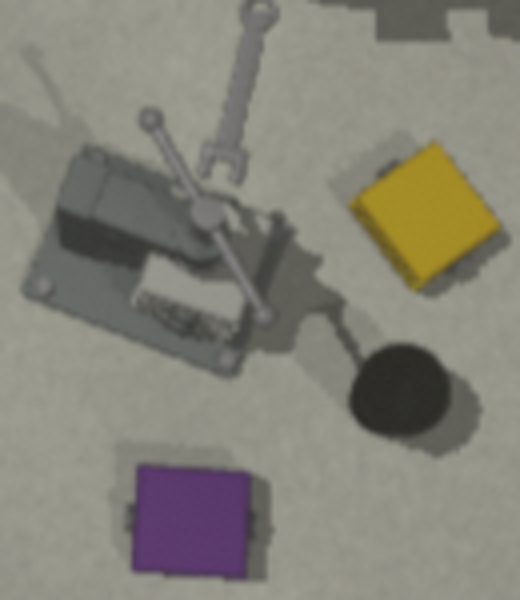

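View pics/sidecrop.png

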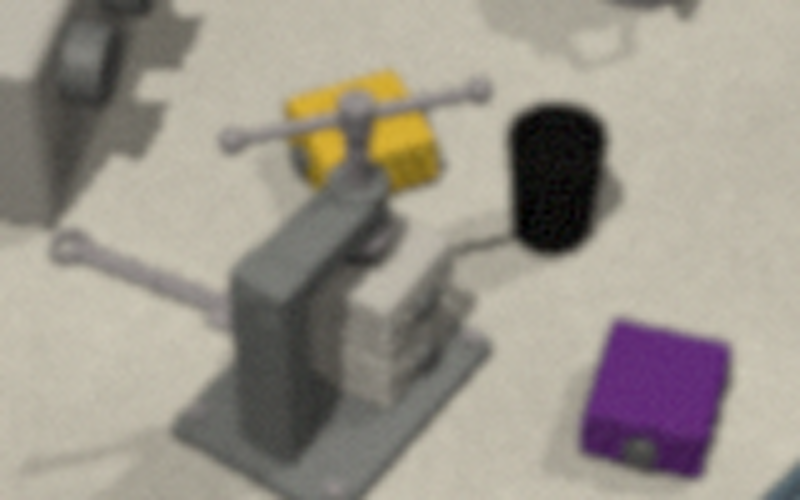

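The top crop shows the T-bar running from (150,118) to (265,313) with its head at (207,213), above the white stack in the clamp. The purple block (190,520) and the yellow one (425,215) are look-alikes standing free on the counter, so they stay out of it. The side crop agrees: the white pair is at (395,320), under the pad.

I'll centre the open gripper on the screw axis, with the fingers straddling the bar on opposite sides, and turn the bar with a pure couple.

```bash
python3 -m jog '[{"travel":[0,0,-40],"twist":0},{"travel":[0,0,-70],"twist":0},{"travel":[-545,-348,-70],"twist":0},{"travel":[-545,-348,-70],"twist":0},{"travel":[-545,-348,-70],"twist":0},{"travel":[-545,-348,-70],"twist":0},{"travel":[-545,-348,-70],"twist":0},{"travel":[-545,-348,-70],"twist":0},{"travel":[-545,-348,-70],"twist":0},{"travel":[-545,-348,-70],"twist":0},{"travel":[-545,-348,-70],"twist":0},{"travel":[-545,-348,-70],"twist":0},{"travel":[-545,-348,-70],"twist":0},{"travel":[-545,-348,-70],"twist":0},{"travel":[-545,-348,-70],"twist":0},{"travel":[-545,-348,-70],"twist":0},{"travel":[-545,-348,-70],"twist":0},{"travel":[-545,-348,-70],"twist":0},{"travel":[-545,-348,-70],"twist":0},{"travel":[-545,-348,-70],"twist":0}]' 1
python3 - <<'E'
from h import *
s=telemetry.read_state();print(s["joints"],s["tool_pos"],s["eef_rot"])
im,d=grab_frame("wrist");cv2.imwrite("pics/wrist1.png",im)
m=camera_model("wrist");print(m)
T=np.array(m["world_from_camera"]);K=np.array(m["intrinsics"])
for r in outline_of("wrist","handle")[:2]: print(r["score"],r["box"])
# cloud fisheye
v,u=np.mgrid[0:400,0:640];x=(u-K[0,2])/K[0,0];y=(v-K[1,2])/K[1,1];t=np.hypot(x,y)
k=np.where(t>1e-6,np.tan(np.minimum(t,1.45))/np.maximum(t,1e-6),1)
W=np.stack([x*k*d,y*k*d,d],-1)@T[:3,:3].T+T[:3,3]
w=(W[...,2]>.235)&(W[...,2]<.268)&(np.hypot(W[...,0]-.577,W[...,1]+.066)<.1)&(d>0)&(t<1.4)
print(w.sum(),cv2.minAreaRect(W[w][:,:2].astype(np.float32)*1000),np.percentile(W[w][:,2],[10,50,90]))
h=w&(W[...,2]>.256);print("head",h.sum(),np.median(W[h],0))
E
```

```text
clock: 2.77
tool_pos: [0.5776, -0.0665, 0.3049]
eef_rot: [-0.001, 0.233, 0.972, 0.0]
ft_force: [-0.5, 0.1, 0.8]
width: 0.0927
grasp_force: 0.0
[-3.06539539e-01  2.82019917e-01  1.33607500e+00  2.94242854e-04
  1.52502670e+00 -1.40715034e+00] [ 0.57762319 -0.06650156  0.30486246] [-7.52039378e-04  2.32939781e-01  9.72490850e-01  2.01160462e-04]
{'intrinsics': array([[309.70691629,   0.        , 315.3482895 ],
       [  0.        , 309.70691629, 200.39610192],
       [  0.        ,   0.        ,   1.        ]]), 'world_from_camera': array([[ 4.51655692e-01,  8.51374679e-01,  2.66773860e-01,
         5.02291006e-01],
       [ 8.92192126e-01, -4.31189676e-01, -1.34419767e-01,
        -2.68755995e-02],
       [ 5.88548896e-04,  2.98724990e-01, -9.54339056e-01,
         4.54880682e-01],
       [ 0.00000000e+00,  0.00000000e+00,  0.00000000e+00,
         1.00000000e+00]])}
0.74 [217.2, 153.7, 400.7, 286.5]
3737 ((576.1236572265625, -64.31480407714844), (170.27517700195312, 23.662639617919922), 30.712060928344727) [0.24672085 0.24988604 0.25809211]
head 802 [ 0.57795516 -0.0629271   0.25802596]
```

View pics/wrist1.png

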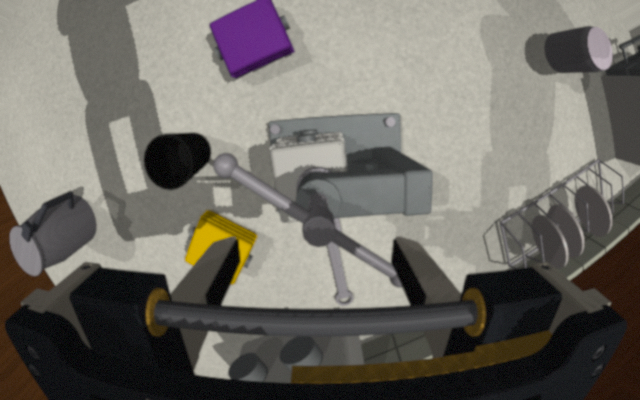

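The wrist view shows the head at (318,230), midway between the fingertips at (230,245) and (405,245). The bar lies diagonally between them. I'll lower the gripper now.

```bash
python3 -m jog '[{"travel":[1,1,20],"twist":0},{"travel":[1,1,40],"twist":0},{"travel":[1,1,58],"twist":0},{"travel":[1,1,58],"twist":0},{"travel":[1,1,58],"twist":0}]'
python3 -m jog '[{"travel":[0,0,0],"twist":0.1},{"travel":[0,0,0],"twist":0.2},{"travel":[0,0,0],"twist":0.3},{"travel":[0,0,0],"twist":0.4},{"travel":[0,0,0.5],"twist":0.5},{"travel":[0,0,0.7],"twist":0.6},{"travel":[0,0,1],"twist":0.7},{"travel":[0,0,1],"twist":0.8},{"travel":[0,0,1.3],"twist":0.9},{"travel":[0,0,1.5],"twist":1.0}]'
python3 - <<'E'
from h import *
s=telemetry.read_state();print(s["joints"],s["moment"],s["ft_force"])
im,d=grab_frame("wrist");cv2.imwrite("pics/wrist2.png",im)
E
```

```text
clock: 3.28
tool_pos: [0.5762, -0.0625, 0.2476]
eef_rot: [-0.001, 0.231, 0.973, 0.0]
ft_force: [0.9, 0.1, 0.3]
width: 0.093
grasp_force: 0.0
clock: 4.12
tool_pos: [0.5783, -0.0644, 0.2486]
eef_rot: [0.002, 0.671, 0.741, 0.001]
ft_force: [0.9, -2.5, -0.5]
width: 0.093
grasp_force: 1.5
[-3.01907615e-01  3.05028842e-01  1.43973910e+00 -9.52756029e-04
  1.39175355e+00 -4.00743387e-01] [-0.48630708 -0.2926119   0.1475597 ] [ 0.93342807 -2.50078612 -0.50148953]
```

View pics/wrist2.png

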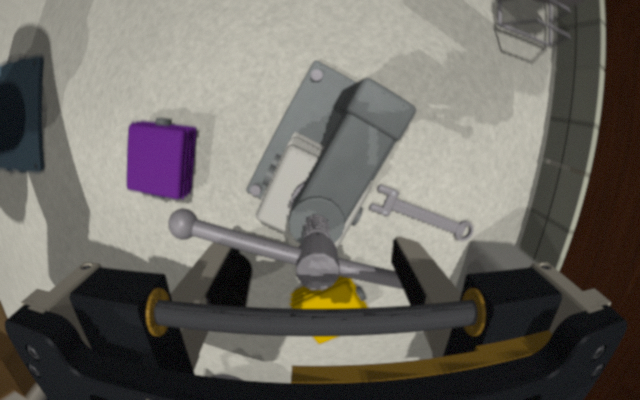

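The view shows the bar (180,225 to 400,275) now resting against both fingers. Mz is 0.15 N m, which matches the free turning torque, so I'll continue.

```bash
python3 -m jog '[{"travel":[0,0,0],"twist":0.1},{"travel":[0,0,0.5],"twist":0.2},{"travel":[0,0,1],"twist":0.3},{"travel":[0,0,1],"twist":0.4},{"travel":[0,0,1],"twist":0.5},{"travel":[0,0,1.5],"twist":0.6},{"travel":[0,0,2],"twist":0.7},{"travel":[0,0,2],"twist":0.8},{"travel":[0,0,2],"twist":0.9},{"travel":[0,0,2.5],"twist":1.0},{"travel":[0,0,3],"twist":1.1},{"travel":[0,0,3],"twist":1.2},{"travel":[0,0,3],"twist":1.3},{"travel":[0,0,3.5],"twist":1.4},{"travel":[0,0,4],"twist":1.5},{"travel":[0,0,4],"twist":1.6}]'
python3 -c "
from h import *
s=telemetry.read_state();print(s['joints'],s['moment'],s['ft_force'])"
python3 -m jog '[{"travel":[0,0,0],"twist":0.1},{"travel":[0,0,0.5],"twist":0.2},{"travel":[0,0,1],"twist":0.3},{"travel":[0,0,1],"twist":0.4},{"travel":[0,0,1],"twist":0.5},{"travel":[0,0,1.5],"twist":0.6},{"travel":[0,0,2],"twist":0.7},{"travel":[0,0,2],"twist":0.8},{"travel":[0,0,2],"twist":0.9},{"travel":[0,0,2.5],"twist":1.0},{"travel":[0,0,3],"twist":1.1},{"travel":[0,0,3],"twist":1.2},{"travel":[0,0,3],"twist":1.3},{"travel":[0,0,3.5],"twist":1.4},{"travel":[0,0,3.5],"twist":1.5}]'
python3 -c "
from h import *
s=telemetry.read_state();print(s['joints'],s['moment'],s['ft_force'])"
```

```text
clock: 5.5
tool_pos: [0.5787, -0.0637, 0.2445]
eef_rot: [0.001, 0.999, 0.036, 0.003]
ft_force: [3.5, 0.4, -0.8]
width: 0.0926
grasp_force: 1.6
[-3.01483571e-01  3.07638773e-01  1.44611776e+00  5.94514099e-04
  1.38249403e+00  1.19683807e+00] [-0.01157377 -0.33735744  0.16413108] [ 3.51542862  0.37537084 -0.78989111]
clock: 6.75
tool_pos: [0.5784, -0.0644, 0.2409]
eef_rot: [-0.001, 0.756, -0.655, 0.002]
ft_force: [2.1, -2.4, -0.8]
width: 0.093
grasp_force: 1.4
[-3.02030013e-01  3.09801779e-01  1.45194568e+00 -8.16885150e-04
  1.37501562e+00  2.69679360e+00] [-0.28737297 -0.2421346   0.12060962] [ 2.11461688 -2.36643392 -0.82935536]
```

I've turned about 3.9 rad and it is still free. Joint 6 is near its range, so I'll regrip half a turn back.

```bash
python3 -m jog '[{"travel":[0,0,0],"twist":-0.1},{"travel":[0,0,0],"twist":-0.2},{"travel":[0,0,0],"twist":-0.3},{"travel":[0,0,0],"twist":-0.3},{"travel":[0,0,-25],"twist":-0.3},{"travel":[0,0,-50],"twist":-0.3},{"travel":[0,0,-50],"twist":-0.3},{"travel":[0,0,-50],"twist":-0.42},{"travel":[0,0,-50],"twist":-0.54},{"travel":[0,0,-50],"twist":-0.66},{"travel":[0,0,-50],"twist":-0.78},{"travel":[0,0,-50],"twist":-0.9},{"travel":[0,0,-50],"twist":-1.02},{"travel":[0,0,-50],"twist":-1.14},{"travel":[0,0,-50],"twist":-1.26},{"travel":[0,0,-50],"twist":-1.38},{"travel":[0,0,-50],"twist":-1.5},{"travel":[0,0,-50],"twist":-1.6},{"travel":[0,0,-50],"twist":-1.7},{"travel":[0,0,-50],"twist":-1.8}]'
python3 -m jog '[{"travel":[0,0,0],"twist":-0.12},{"travel":[0,0,0],"twist":-0.24},{"travel":[0,0,0],"twist":-0.36},{"travel":[0,0,0],"twist":-0.48},{"travel":[0,0,0],"twist":-0.6},{"travel":[0,0,0],"twist":-0.72},{"travel":[0,0,0],"twist":-0.84},{"travel":[0,0,0],"twist":-0.96},{"travel":[0,0,0],"twist":-1.08},{"travel":[0,0,0],"twist":-1.2},{"travel":[0,0,0],"twist":-1.32},{"travel":[0,0,0],"twist":-1.44},{"travel":[0,0,0],"twist":-1.56},{"travel":[0,0,0],"twist":-1.64},{"travel":[0,0,0],"twist":-1.64},{"travel":[0,0,0],"twist":-1.64}]'
python3 - <<'E'
from h import *
s=telemetry.read_state();print(s["joints"],s["moment"],s["ft_force"])
im,d=grab_frame("wrist");cv2.imwrite("pics/wrist3.png",im)
E
```

```text
clock: 8.42
tool_pos: [0.5771, -0.0637, 0.2893]
eef_rot: [0.0, 0.982, 0.188, 0.0]
ft_force: [0.5, -0.6, -0.6]
width: 0.0932
grasp_force: 0.0
clock: 9.75
tool_pos: [0.5771, -0.0638, 0.2892]
eef_rot: [0.0, 0.536, 0.844, 0.0]
ft_force: [-0.2, -0.5, -0.2]
width: 0.0932
grasp_force: 0.0
[-3.02155976e-01  2.85035568e-01  1.36920609e+00  1.14925283e-04
  1.48653888e+00 -7.42052463e-01] [-0.10534949  0.03763819 -0.01771886] [-0.17068644 -0.52583653 -0.17724057]
```

View pics/wrist3.png

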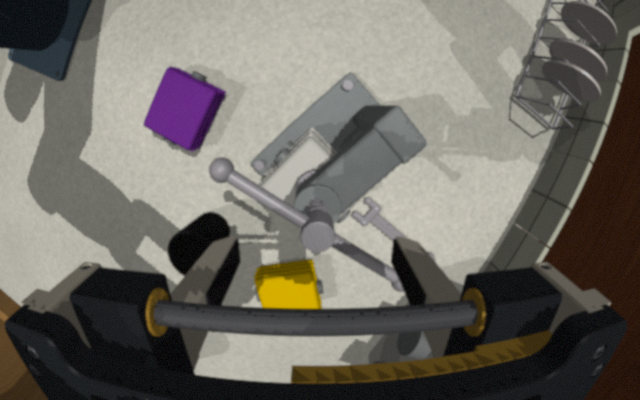

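The view shows the same arrangement as before, with the head at (318,232) and the fingers clear of the bar. I'll lower and turn on.

```bash
cat > m.py <<'E'
from h import *
s=telemetry.read_state();print("j6",s["joints"][5].round(3),"Mz",s["moment"][2].round(3),"F",s["ft_force"].round(1))
E
python3 -m jog '[{"travel":[0,0,20],"twist":0},{"travel":[0,0,40],"twist":0},{"travel":[0,0,51],"twist":0},{"travel":[0,0,51],"twist":0},{"travel":[0,0,51],"twist":0.1},{"travel":[0,0,51],"twist":0.2},{"travel":[0,0,51],"twist":0.3},{"travel":[0,0,51],"twist":0.4},{"travel":[0,0,51.5],"twist":0.5},{"travel":[0,0,52],"twist":0.6},{"travel":[0,0,52],"twist":0.7},{"travel":[0,0,52],"twist":0.8}]'; python3 m.py
python3 -m jog '[{"travel":[0,0,0],"twist":0.1},{"travel":[0,0,0.5],"twist":0.2},{"travel":[0,0,1],"twist":0.3},{"travel":[0,0,1],"twist":0.4},{"travel":[0,0,1],"twist":0.5}]'; python3 m.py
python3 -m jog '[{"travel":[0,0,0],"twist":0.1},{"travel":[0,0,0.5],"twist":0.2},{"travel":[0,0,1],"twist":0.3}]'; python3 m.py
```

```text
clock: 10.8
tool_pos: [0.5777, -0.064, 0.2377]
eef_rot: [0.0, 0.823, 0.568, 0.001]
ft_force: [1.3, 1.6, -2.3]
width: 0.0929
grasp_force: 1.9
j6 0.06 Mz 0.131 F [ 1.3  1.6 -2.3]
clock: 11.22
tool_pos: [0.5781, -0.0636, 0.2367]
eef_rot: [0.0, 0.938, 0.347, 0.001]
ft_force: [2.5, 2.6, -2.7]
width: 0.0932
grasp_force: 2.6
j6 0.56 Mz 0.281 F [ 2.5  2.6 -2.7]
clock: 11.47
tool_pos: [0.5786, -0.0635, 0.2359]
eef_rot: [-0.0, 0.979, 0.203, 0.002]
ft_force: [3.4, 1.4, -0.7]
width: 0.093
grasp_force: 2.8
j6 0.86 Mz 0.246 F [ 3.4  1.4 -0.7]
```

```bash
for i in 1 2 3 4; do python3 -m jog '[{"travel":[0,0,0],"twist":0.04},{"travel":[0,0,0.2],"twist":0.08}]' >/dev/null; python3 m.py; done
```

```text
j6 0.937 Mz 0.227 F [ 4.7  2.9 -1.7]
j6 1.017 Mz 0.321 F [ 3.9  1.6 -1.7]
j6 1.097 Mz 0.305 F [ 4.   2.4 -2. ]
j6 1.177 Mz 0.307 F [ 4.4  2.1 -1.8]
```

The torque has settled near 0.3 N m, against 0.15 when free, which is snug. I'll back the fingers off, lift and check.

```bash
python3 -m jog '[{"travel":[0,0,0],"twist":-0.08},{"travel":[0,0,0],"twist":-0.16},{"travel":[0,0,0],"twist":-0.24},{"travel":[0,0,0],"twist":-0.32},{"travel":[0,0,0],"twist":-0.32},{"travel":[0,0,-30],"twist":-0.32},{"travel":[0,0,-60],"twist":-0.32},{"travel":[0,0,-90],"twist":-0.32},{"travel":[0,0,-120],"twist":-0.32},{"travel":[0,0,-120],"twist":-0.32},{"travel":[0,0,-120],"twist":-0.32}]'; python3 m.py
python3 - <<'E'
from h import *
im,d=grab_frame("wrist");cv2.imwrite("pics/wrist4.png",im)
im,d=grab_frame("side");W=cloud("side",d)
cv2.imwrite("pics/side4.png",cv2.resize(im[120:240,250:410],None,fx=5,fy=5,interpolation=cv2.INTER_CUBIC))
for n in ("handle","upper_housing","tumbler","spanner"):
    for r in outline_of("side",n)[:1]:
        p=W[r["mask"]&(d>0)];print(n,np.median(p,0).round(3),np.percentile(p,[3,97],axis=0).round(3))
E
```

```text
clock: 13.05
tool_pos: [0.578, -0.0643, 0.3568]
eef_rot: [0.001, 0.979, 0.204, 0.002]
ft_force: [0.6, -0.2, -1.2]
width: 0.093
grasp_force: 0.0
j6 0.857 Mz 0.005 F [ 0.6 -0.2 -1.2]
handle [ 0.579 -0.06   0.235] [[ 0.56  -0.211  0.052]
 [ 0.628  0.018  0.245]]
upper_housing [ 0.371 -0.042  0.048] [[ 0.33  -0.101  0.008]
 [ 0.412 -0.01   0.055]]
tumbler [ 0.47  -0.208  0.064] [[ 0.439 -0.258  0.008]
 [ 0.5   -0.189  0.096]]
spanner [ 0.763 -0.116  0.007] [[ 0.689 -0.138 -0.   ]
 [ 0.817 -0.09   0.013]]
```

View pics/side4.png

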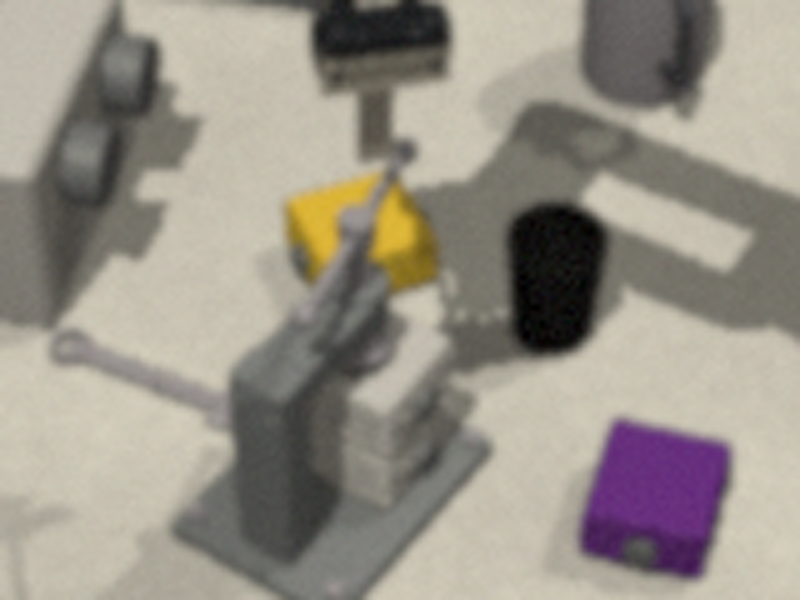

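The side view shows the white pair still stacked at (395,420) and the tumbler, spanner and look-alikes where they were. The gripper is clear above, at (380,60). The rise in torque puts the pad force at about 60–70 N, so I'm handing in.

```bash
python3 -c "
from h import *
print(ticket.job_done())"
```

```text
the job is handed in; nothing more can be done
None
```

I turned the clamp down onto the stacked pair and snugged it to about 0.3 N m, then let go with the gripper clear and handed the job in; that torque suggests a pad force of about 60–70 N, and no verdict was shown.

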